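# Open the optics bay

## Robot

A 7-joint arm with a two-finger parallel gripper is mounted at the origin on a cart in front of the work surface, level with it; the furniture and walls round the work are solid. World frame = base frame: x ahead of the robot, y to its left, z up, the work surface at z = 0. Lengths are in m, angles in degrees, forces in N, time in s.
With the tool pointing down it reaches from about 0.4 to 0.9 m from the base axis. Payload 5.5 kg.
Tool frame: the origin (TCP) lies at the very end of the fingers, on their centre line; the grasp point (between the pads) lies 19 mm behind it; y points along the fingers, x is the direction in which the jaws open and shut, and the axes are right-handed (so a half turn about y gives the same grasp; the last joint's range is limited). The gripper opens to 85 mm and grips with 20 to 120 N. Pads are 22 mm wide; open, the fingers measure 114 mm over their backs; the gripper's body (76 mm by 85 mm) begins 54 mm behind the grasp point. The pads swing forward as they close: fully open they stand 13 mm farther back than shut.
Start: joints at [-61.925, 28.699, -24.465, 88.831, 12.651, 65.22, -12.049], TCP at [0.146, 0.633, 0.231] pointing down, gripper open.
Joint ranges: [-164.97, 164.97], [-17.58, 116.51], [-87.97, 89.64], [11.32, 138.91], [-80.73, 260.73], [10.89, 115.49], [-147.41, 147.41]. Speed limits (degrees/s): [147.25, 147.25, 180, 180, 180, 180, 180].

## Interface

Orientations are given as a 3x3 rotation matrix whose columns are the frame's x, y, z axes.
In Python, from workcell import * gives the robot as it stands. The module is installed in compiled form; this text tells all that it offers.
- The arm moves only by the shell command python3 -m creep 'ROWS' [OPENING]. ROWS is JSON, a list that holds one entry, the list of rows, each a list of 6 numbers: the shift along the world's x, y, z in cm, then the turn, a rotation vector about the world's x, y, z in degrees. A call has exactly 5 rows; each row shifts and turns the pose as measured when the row begins; what a row does not reach is not made up. A row lasts 1/10 s, in which the tool goes at most 50 mm and 8.59 degrees, less where a joint would pass 70% of its speed; a pose out of reach is approached as far as the arm can. A call is refused whole if a number of a shift passes 5 or a number of a turn 8.59, either way. A call with a gripper value outside its range is refused whole. OPENING is the gripper's target within -1 to 1 (fully open at 1, half-way at 0, shut at -1), set as the call begins (- or left out, the last holds). The fingers move at their own pace and stop on an object; the grip force is fixed at half the most. Time passes only in rows, so rows that do not move let the fingers close, or fill a call up. It gives the time, the measured TCP pose, the force and the opening at its end, in the units of the state.
- get_state(): the state, without advancing time (a new reading comes with each control period).
- grab_frame(name): name is "scene" or "top" or "wrist"; returns (picture, depth): 420x560x3 uint8, red, green, blue; 420x560 float32, m along the optical axis (not along the pixel's ray), 0 where there is no reading.
- calibration(name): a dict with "vertical_fov" (degrees; the focal length in pixels is half the picture's height over the tangent of half this angle, whatever the lens; pixels are square), "cx", "cy" (the principal point, pixels), "R" (3x3) and "t" (3): a world point X has camera coordinates R X + t. Camera axes: x right, y down, z forward; pixel columns grow to the right and rows downward; lengths in m; the calibration is good to about 2 mm. The wrist camera is an equidistant fisheye: a pixel r from the principal point sees the ray r / f radians off the axis. A picture is of the moment at which its call begins: read the wrist's pose just before it. calibration takes no time and is no camera call; for the wrist camera it gives the pose at the moment of the call.
- sign_off(): hands the job in, once; it reports no verdict.
The state is a dict: "clock": time; "joint_positions": joint angles; "dq": joint speeds; "joint_torque": joint torques, N m; "tcp_pos": TCP position; "orientation": TCP orientation; "force": force on the tool from outside, world axes, zero at the start; "moment": the same for the moment, N m; "opening": opening from 0.0 (shut) to 1.0 (fully open).
Only numpy, scipy, OpenCV 4.12 (cv2) and the standard library are available. Lean on these libraries where they do the work, as an engineer would, in place of code of your own. Each camera call takes 0.05 s, during which the arm holds its last target.

## Task

Open the optics module for service: turn its three captive orange wing screws anticlockwise to their stops (about a quarter turn, wings in line with the green marks) while the cover is still in place, then lift the lopsided cover off by its strap handle, near its balance point so that it stays level. Lay it gently, right way up, in the middle of the green service mat and lengthwise with it, and let go. Leave the bottles, vials and other things on the bench where they stand.

Things in the scene. Friction and masses are not known exactly. Their poses are not given: they have to be found in the camera images.
- module: grey open-topped optics box fixed to the worktop, 200x140x60 mm (x, y, z); origin at the centre of its underside, z up, long axis x, which points away from the robot within about 20 degrees. It stands left or right in the working area, the mat on the other side. Slotted keepers inside hold the feet of the screws.
- cover: loose aluminium cover, 204x144x4 mm; origin at the centre of its underside, x lengthwise, z up. Starts on the module's rim, axes parallel, origin 60 mm above the module's. 0.5 to 0.66 kg, lopsided: balance point on the centre line (y 0) between x +18 and +36 mm. Screw feet reach 11.5 mm below the underside, in slots with 3 mm side play: lift straight for 15 mm. Laid down it stands level on them.
- handle (a point): grip height on the cover's black strap handle, at cover x 0, y 0, 37 mm above the plate's underside. The strap is a straight bar along the cover's x axis, 12 mm wide, 10 mm high (32 to 42 mm above the underside), open below between its two posts: clear for gripping from x -32 to x +46 mm.
- mat: green service mat with a black border, fixed on the worktop, 230x170x4 mm (x, y, z), long axis x; origin at the centre of its underside, so its top is 4 mm above the origin. It lies to the left or right of the module, nothing on it.
- wing_a (a point): on the axis of captive wing screw a, at cover x +75, y +50 mm, 22.5 mm above the cover's underside. Orange wing 8 mm thick (point x), 30 mm long (point y), from 8.5 to 32.5 mm above the underside, on a black collar 23 mm across whose top is at 8.5 mm; grip across the thickness.
- screw_a (a joint): turn of wing screw a, rad, growing anticlockwise seen from above. 0 = locked, wing along the cover's y (red marks); stop at 1.57 = loose, wing along the cover's x (green marks). Starts at 0.1 to 0.5. The foot leaves its slot only above about 1.35. Friction about 0.04 N m; stays where it is left.
- wing_b (a point): on the axis of captive wing screw b, at cover x +75, y -50 mm, 22.5 mm above the cover's underside. Orange wing 8 mm thick (point x), 30 mm long (point y), from 8.5 to 32.5 mm above the underside, on a black collar 23 mm across whose top is at 8.5 mm; grip across the thickness.
- screw_b (a joint): turn of wing screw b, rad, growing anticlockwise seen from above. 0 = locked, wing along the cover's y (red marks); stop at 1.57 = loose, wing along the cover's x (green marks). Starts at 0.1 to 0.5. The foot leaves its slot only above about 1.35. Friction about 0.04 N m; stays where it is left.
- wing_c (a point): on the axis of captive wing screw c, at cover x -82, y 0 mm, 22.5 mm above the cover's underside. Orange wing 8 mm thick (point x), 30 mm long (point y), from 8.5 to 32.5 mm above the underside, on a black collar 23 mm across whose top is at 8.5 mm; grip across the thickness.
- screw_c (a joint): turn of wing screw c, rad, growing anticlockwise seen from above. 0 = locked, wing along the cover's y (red marks); stop at 1.57 = loose, wing along the cover's x (green marks). Starts at 0.1 to 0.5. The foot leaves its slot only above about 1.35. Friction about 0.04 N m; stays where it is left.
- diluent_bottle: bystander, loose, to be left alone: white bottle with a blue cap, 62 mm diameter, 135 mm tall, usually behind the module; origin at the centre of its underside
- control_vial_1: bystander, loose, to be left alone: small white vial with a red cap, 24 mm diameter, 45 mm tall, close beside the module; origin at the centre of its underside
- control_vial_2: bystander, loose, to be left alone: small white vial with a green cap, 24 mm diameter, 45 mm tall, close beside the module on its other side; origin at the centre of its underside
- stain_bottle_1: bystander, loose, to be left alone: brown bottle with a black cap, 48 mm diameter, 104 mm tall, behind the mat; origin at the centre of its underside
- sample_cup_1: bystander, loose, to be left alone: sample cup with a yellow lid, 59 mm diameter, 66 mm tall; origin at the centre of its underside
- kit_box: bystander, loose, to be left alone: white and pink carton, 65x120x55 mm (x, y, z); origin at the centre of its underside
- timer: bystander, loose, to be left alone: flat white bench timer, 58x62x18 mm; origin at the centre of its underside
- lamp (a point): centre of the top of the dark finned lamp block, 32x30x28 mm, fixed on the cover's +x end (cover x +76, y 0; top 32 mm above the cover's underside). Its mass differs from start to start, which shifts the balance point.

How it is judged (in metres and radians):
On the way, in this order (a step that is already met when the one before it is completed fails the run):
1. all three wing screws are loose (each joint above 1.3 rad) while the cover still lies on the module (value of joint each of screw_a, screw_b, screw_c above 1.3 rad and z of cover in the frame of module below 0.067 m and horizontal distance between cover and module below 0.02 m), for 0.2 s.
2. the cover is lifted clear, its underside at least 40 mm above the module's rim (z of cover in the frame of module above 0.1 m), for 0.1 s.
At the end, for the whole second after the job is handed in: The cover lies right way up on the mat, standing on its screw feet and at rest (underside 8 to 24 mm above the underside of the mat, tilt under 0.1 rad), its centre within 40 mm of the mat's centre, its length within 0.3 rad of the mat's (either way round), released (horizontal distance between cover and mat below 0.04 m and angle between the x axis of cover and the x axis of mat, either way round below 0.3 rad and z of cover in the frame of mat between 0.008 and 0.024 m and angle between cover's own z axis and vertical below 0.1 rad and linear speed of cover below 0.02 m/s and contact force between cover and the fingers below 0.1 N); the robot touches nothing.
It fails at once if the cover is tilted more than 0.3 rad (angle between cover's own z axis and vertical above 0.3 rad).
It fails at once if the cover is dropped or pressed hard on the mat (over 50 N) (contact force between cover and mat above 50 N).
It fails at once if a bystander is moved more than 30 mm (distance of any of diluent_bottle, control_vial_1, control_vial_2, stain_bottle_1, sample_cup_1, kit_box, timer from where it was at the start of the episode above 0.03 m).
It also fails if it takes over 70 s, if anything falls off the work surface, if the arm or the gripper's body presses on something with over 40 N, if the wrist force passes 120 N, or if a joint passes its speed limit or range.

## Working session

There is one attempt and no reset: what is moved stays moved. The work goes in short steps, Python scripts to look and compute and a shell command to move; the robot and the scene stay as the last step left them, time stands still between calls to the robot, and variables do not carry over. Pictures are saved under pics/ and viewed, and the job is handed in when it is done.

```bash
mkdir -p pics; ls; python3 - <<'E'
from workcell import *
import cv2,numpy as np
s=get_state();print(s)
for n in ("scene","top"):
    p,d=grab_frame(n);c=calibration(n);print(n,c)
    cv2.imwrite(f"pics/{n}0.png",p[:,:,::-1]);np.savez(f"pics/{n}0.npz",p=p,d=d)
E
```

```text
pics
{'clock': 0.0, 'joint_positions': array([-61.92715376,  28.75468677, -24.45125477,  88.89143873,
        12.65065776,  65.22158672, -12.04846686]), 'dq': array([-0.0761546 , -0.0535479 , -0.04497747,  0.03962858,  0.04517685,
        0.11281909,  0.02104211]), 'joint_torque': array([ 3.87234309e-05, -5.69519305e+01, -5.81591874e+00, -2.80928904e+01,
        1.06982543e-02,  1.20127201e-02, -1.55443765e-06]), 'tcp_pos': array([0.14604339, 0.63265601, 0.23024678]), 'orientation': array([[ 2.24790134e-01, -4.98625278e-04, -9.74407075e-01],
       [ 9.74405155e-01, -1.93457642e-03,  2.24790682e-01],
       [-1.99715127e-03, -9.99998004e-01,  5.09893479e-05]]), 'force': array([ 0.34045523, -1.03405382,  0.63003672]), 'moment': array([-0.03015634, -0.04451274, -0.02394239]), 'opening': 1.0020955806819412}
scene {'vertical_fov': 46.429986891201146, 'cx': 274.9269447300385, 'cy': 213.10342095187895, 'R': array([[ 0.85468134, -0.51904519, -0.01057849],
       [-0.38305469, -0.61673839, -0.68767933],
       [ 0.35041249,  0.59179883, -0.72593748]]), 't': array([-0.46605672,  0.22919189,  1.73350887])}
top {'vertical_fov': 44.13364353701414, 'cx': 281.9839115648271, 'cy': 201.47176679139818, 'R': array([[-0.02759591, -0.99950974,  0.01479006],
       [-0.99368488,  0.02581928, -0.1091958 ],
       [ 0.1087604 , -0.01771001, -0.99391022]]), 't': array([-0.05053886,  0.55585296,  1.83441983])}
```

View pics/scene0.png

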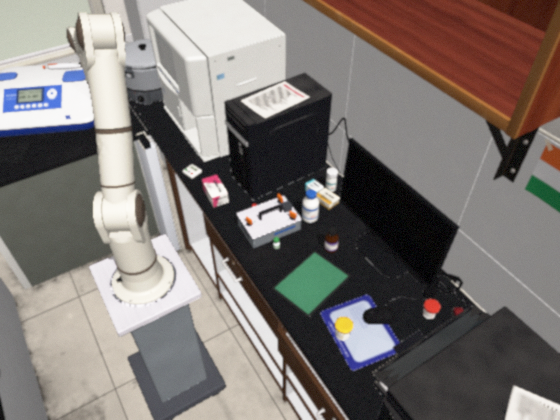

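View pics/top0.png

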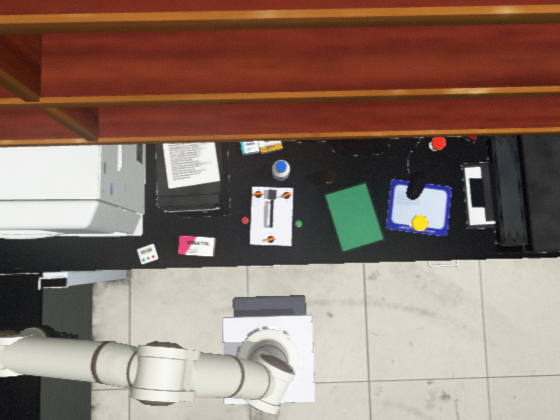

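The top view shows the module near (272,216) px, with red and green vials beside it at (245,220) and (299,224). The diluent bottle is behind it at (281,169), and the mat is at (354,216). I'll take a coarse localisation from this.

```bash
cat > h.py <<'E'
from workcell import *
import cv2,numpy as np
from scipy.spatial.transform import Rotation as Ro
def ray(c,uv,fish=False,H=420):
    f=H/2/np.tan(np.radians(c["vertical_fov"]/2))
    x=(uv[0]-c["cx"]);y=(uv[1]-c["cy"])
    if fish:
        r=np.hypot(x,y);th=r/f;k=np.sin(th)/max(r,1e-9);v=np.array([x*k,y*k,np.cos(th)])
    else: v=np.array([x/f,y/f,1.])
    return -c["R"].T@c["t"], c["R"].T@v
def onz(c,uv,z,fish=False):
    o,d=ray(c,uv,fish);return o+d*(z-o[2])/d[2]
def proj(c,X,fish=False):
    f=210/np.tan(np.radians(c["vertical_fov"]/2));q=c["R"]@np.asarray(X,float)+c["t"]
    r=np.hypot(q[0],q[1]);s=f*(np.arctan2(r,q[2])/r if fish else 1/q[2])
    return np.array([c["cx"]+q[0]*s,c["cy"]+q[1]*s])
def comps(m,amin=8):
    n,l,st,ce=cv2.connectedComponentsWithStats(m.astype(np.uint8))
    return [(tuple(np.round(ce[i],1)),int(st[i,4]),l==i) for i in range(1,n) if st[i,4]>=amin]
def hsv(p): return cv2.cvtColor(p,cv2.COLOR_RGB2HSV)
E
python3 - <<'E'
from h import *
p=np.load("pics/top0.npz")["p"];c=calibration("top");h=hsv(p);H,S,V=h[...,0],h[...,1],h[...,2]
b=np.zeros(H.shape,bool);b[140:262,130:480]=1
m=b&(H>60)&(H<85)&(S>120)&(V>50)
for ce,a,mm in comps(m,100):
    ct=cv2.findContours(mm.astype(np.uint8),0,2)[0][0];r=cv2.minAreaRect(ct)
    P=np.array([onz(c,q,0.004) for q in cv2.boxPoints(r)]);print("mat",a,P.mean(0),P.round(3).tolist())
for nm,lo,hi in(("orange",5,16),("red",170,180),("red0",0,4),("blue",105,125),("yellow",22,32),("green",40,85)):
    for ce,a,mm in comps(b&(H>=lo)&(H<=hi)&(S>140)&(V>70),6):
        print(nm,ce,a,onz(c,ce,{"orange":.085,"blue":.135}.get(nm,.045))[:2].round(3))
cv2.imwrite("pics/topz.png",cv2.resize(p[130:270,130:330,::-1],None,fx=4,fy=4,interpolation=2))
E
```

```text
mat 2411 [ 0.49577865 -0.32666868  0.004     ] [[0.577, -0.224, 0.004], [0.62, -0.375, 0.004], [0.414, -0.428, 0.004], [0.373, -0.279, 0.004]]
orange (np.float64(157.7), np.float64(140.4)) 105 [0.776 0.368]
orange (np.float64(216.0), np.float64(140.0)) 7 [0.773 0.163]
orange (np.float64(257.7), np.float64(193.2)) 20 [0.58 0.02]
orange (np.float64(286.0), np.float64(194.5)) 20 [ 0.573 -0.079]
orange (np.float64(270.2), np.float64(238.7)) 18 [ 0.42 -0.02]
red (np.float64(184.0), np.float64(243.6)) 186 [0.412 0.285]
red0 (np.float64(438.3), np.float64(143.9)) 123 [ 0.748 -0.639]
red0 (np.float64(244.3), np.float64(219.2)) 28 [0.493 0.071]
blue (np.float64(280.5), np.float64(166.0)) 87 [ 0.665 -0.062]
blue (np.float64(418.2), np.float64(209.1)) 704 [ 0.505 -0.527]
yellow (np.float64(419.3), np.float64(222.6)) 200 [ 0.464 -0.553]
green (np.float64(356.3), np.float64(189.3)) 7 [ 0.59  -0.333]
green (np.float64(359.3), np.float64(194.6)) 9 [ 0.57  -0.343]
green (np.float64(363.8), np.float64(212.0)) 6 [ 0.507 -0.356]
green (np.float64(298.8), np.float64(222.4)) 12 [ 0.476 -0.123]
```

View pics/topz.png

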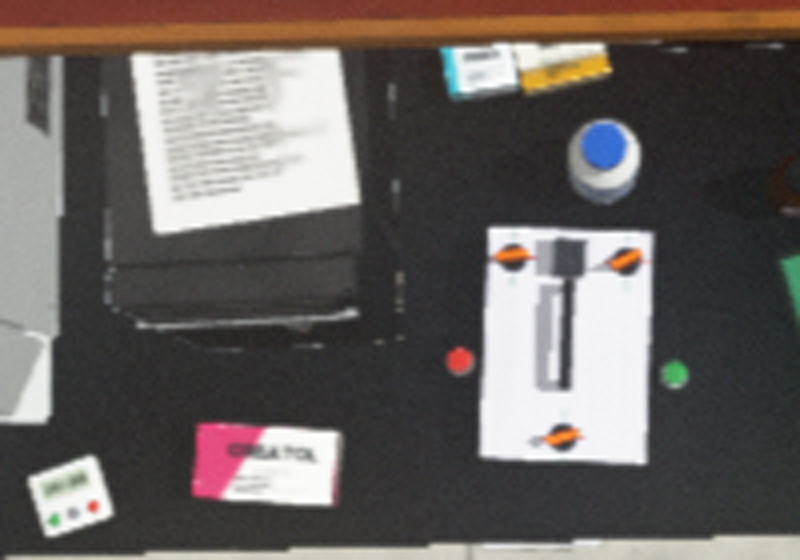

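```bash
python3 - <<'E'
from h import *
for n in("top","scene"):
    d=np.load(f"pics/{n}0.npz")["d"];c=calibration(n);f=210/np.tan(np.radians(c["vertical_fov"]/2))
    v,u=np.mgrid[:420,:560];P=np.stack([(u-c["cx"])/f*d,(v-c["cy"])/f*d,d],-1).reshape(-1,3)[d.ravel()>0]
    W=(P-c["t"])@c["R"]
    print(n)
    for y in np.arange(.9,-.75,-.1):
        print("%.1f"%y,[ "%.2f"%W[k,2].max() if (k:=(abs(W[:,1]-y)<.05)&(abs(W[:,0]-x)<.05)&(W[:,2]<1)).any() else "-" for x in np.arange(.1,1,.1)])
E
```

```text
top
0.9 ['0.01', '0.02', '0.02', '0.02', '0.00', '-', '-', '-', '-']
0.8 ['0.01', '0.02', '0.02', '0.28', '0.29', '-', '-', '-', '-']
0.7 ['-0.77', '0.35', '0.02', '0.50', '0.51', '0.51', '0.51', '-', '-']
0.6 ['0.68', '0.68', '0.02', '0.50', '0.51', '0.51', '0.51', '0.03', '-']
0.5 ['0.73', '0.72', '0.01', '0.50', '0.51', '0.91', '0.90', '-', '-']
0.4 ['0.77', '0.77', '0.03', '0.03', '0.51', '0.91', '0.90', '0.15', '-']
0.3 ['0.84', '0.81', '0.01', '0.07', '0.40', '1.00', '0.90', '-', '-']
0.2 ['0.86', '0.84', '0.02', '0.07', '0.40', '0.91', '0.91', '-', '-']
0.1 ['0.79', '0.79', '0.02', '0.07', '0.39', '0.91', '0.91', '0.14', '-']
0.0 ['0.58', '-0.68', '0.01', '0.10', '0.11', '0.91', '0.91', '0.05', '-']
-0.1 ['0.35', '-0.68', '0.01', '0.08', '0.08', '0.91', '0.90', '0.12', '-']
-0.2 ['0.01', '-0.68', '0.01', '0.02', '0.02', '0.91', '0.91', '0.12', '-']
-0.3 ['-0.76', '-0.76', '0.01', '0.02', '0.02', '0.91', '0.91', '0.11', '-']
-0.4 ['-0.77', '-0.77', '0.01', '0.02', '0.02', '0.91', '0.90', '0.11', '-']
-0.5 ['-0.77', '-0.76', '0.02', '0.08', '0.08', '0.91', '0.90', '0.10', '-']
-
[... 748 characters left out ...]
'0.39', '0.62']
0.1 ['0.80', '0.81', '0.01', '0.06', '0.39', '0.39', '0.39', '0.39', '0.62']
0.0 ['0.59', '-0.69', '0.01', '0.10', '0.11', '0.10', '0.13', '0.10', '0.62']
-0.1 ['0.38', '-0.68', '0.01', '0.07', '0.07', '0.90', '0.14', '0.38', '0.62']
-0.2 ['0.01', '-0.69', '0.01', '0.01', '0.01', '0.90', '0.90', '0.90', '0.62']
-0.3 ['-0.79', '-0.78', '0.01', '0.01', '0.01', '0.90', '0.90', '0.90', '0.90']
-0.4 ['-', '-0.78', '0.01', '0.01', '0.01', '0.90', '0.90', '0.90', '0.93']
-0.5 ['-', '-', '0.01', '0.07', '0.07', '0.90', '0.90', '0.90', '0.97']
-0.6 ['-', '-', '0.01', '0.07', '0.07', '0.90', '0.90', '0.90', '0.97']
-0.7 ['-', '-', '0.01', '0.04', '0.14', '1.00', '0.90', '0.06', '0.73']
```

```bash
python3 -m creep '[[[1.5,-3.7,0.4,0,0,-8],[1.5,-3.7,0.4,0,0,-8],[1.5,-3.7,0.4,0,0,-8],[1.5,-3.7,0.4,0,0,-8],[1.5,-3.7,0.4,0,0,-8]]]'; python3 -c "
from h import *
print(get_state()['joint_positions'].round(1))"
```

```text
clock: 0.6
tcp_pos: [0.217, 0.444, 0.2459]
orientation: [[0.809, -0.009, -0.588], [0.588, -0.001, 0.809], [-0.008, -1.0, 0.005]]
force: [0.5, 0.9, 1.0]
opening: 0.999
[-52.1  10.9 -16.5 109.8   3.   60.  -33.8]
```

```bash
python3 -m creep '[[[2.8,-3.5,0,0,0,-8],[2.8,-3.5,0,0,0,-8],[2.8,-3.5,0,0,0,-8],[2.8,-3.5,0,0,0,-4],[2.8,-3.5,0,0,0,0]]]'; python3 -m creep '[[[1.2,-3.8,0,0,0,0],[1.2,-3.8,0,0,0,0],[1.2,-3.8,0,0,0,0],[1.2,-3.8,0,0,0,0],[1.2,-3.8,0,0,0,0]]]'; python3 -m creep '[[[0.5,-2.7,0,0,0,0],[0.5,-2.7,0,0,0,0],[0.5,-2.7,0,0,0,0],[0,-1,0,0,0,0],[0,0,0,0,0,0]]]'; python3 - <<'E'
from h import *
print(get_state()['joint_positions'].round(1))
c=calibration("wrist");p,d=grab_frame("wrist");np.savez("pics/w1.npz",p=p,d=d);import pickle;pickle.dump(c,open("pics/w1.pkl","wb"));print(c)
cv2.imwrite("pics/w1.png",p[:,:,::-1])
p,d=grab_frame("top");np.savez("pics/top1.npz",p=p,d=d)
E
```

```text
clock: 1.1
tcp_pos: [0.358, 0.2606, 0.246]
orientation: [[0.993, -0.008, -0.119], [0.119, 0.004, 0.993], [-0.008, -1.0, 0.005]]
force: [1.2, 1.0, -0.1]
opening: 1.002
clock: 1.6
tcp_pos: [0.4204, 0.0617, 0.2456]
orientation: [[0.993, -0.008, -0.117], [0.117, 0.005, 0.993], [-0.007, -1.0, 0.006]]
force: [0.6, 0.3, 1.3]
opening: 1.001
clock: 2.1
tcp_pos: [0.435, -0.039, 0.2448]
orientation: [[0.994, -0.009, -0.107], [0.107, 0.003, 0.994], [-0.009, -1.0, 0.004]]
force: [-1.4, -0.1, 0.1]
opening: 0.998
[-13.6   4.1  16.1 117.7  -1.5  58.9   9.4]
{'vertical_fov': 65.70646984690485, 'cx': 283.36160889095345, 'cy': 208.67872323582074, 'R': array([[ 0.99434559,  0.10576554, -0.00951298],
       [ 0.10426575, -0.95539158,  0.27632512],
       [ 0.02013705, -0.27575455, -0.96101713]]), 't': array([-0.4273622 , -0.12222866,  0.3728847 ])}
```

View pics/w1.png

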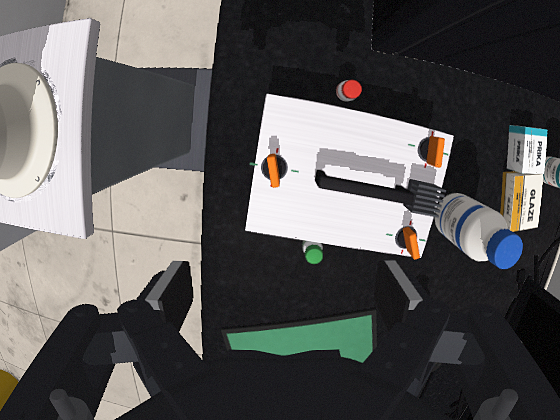

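The wrist view shows the cover as a white quad with corners at about (267,95), (452,133), (418,258) and (246,230). Wing a is at (432,150), b at (410,240) and c at (274,170).

```bash
cat > cov.py <<'E'
from h import *
import pickle,sys
def load(n):
    z=np.load(f"pics/{n}.npz");return z["p"],z["d"],pickle.load(open(f"pics/{n}.pkl","rb"))
def shot(n):
    c=calibration("wrist");p,d=grab_frame("wrist");np.savez(f"pics/{n}.npz",p=p,d=d);pickle.dump(c,open(f"pics/{n}.pkl","wb"));cv2.imwrite(f"pics/{n}.png",p[:,:,::-1]);return p,d,c
def wings(p,c,zc=.06,amin=60):
    h=hsv(p);m=(h[...,0]>=5)&(h[...,0]<=18)&(h[...,1]>170)&(h[...,2]>90)
    for ce,a,mm in comps(m,amin):
        # brightest part = top face
        V=h[...,2].astype(float);vv=V[mm];print("wing",ce,a,"V pct",np.percentile(vv,[5,25,50,75,95]),onz(c,ce,zc+.0225,True)[:2].round(4))
if __name__=="__main__":
    p,d,c=load(sys.argv[1]);h=hsv(p)
    m=(h[...,1]<50)&(h[...,2]>170)
    L=[q for q in comps(m,3000)]
    for ce,a,mm in L:
        ct=max(cv2.findContours(mm.astype(np.uint8),0,cv2.CHAIN_APPROX_NONE)[0],key=len)[:,0,:]
        P=np.array([onz(c,q,.064,True)[:2] for q in ct])
        r=cv2.minAreaRect((P*1000).astype(np.float32));print(ce,a,r);
    wings(p,c)
E
python3 cov.py w1; python3 - <<'E'
from cov import *
p,d,c=load("w1");cv2.imwrite("pics/w1z.png",cv2.resize(p[80:280,230:470,::-1],None,fx=3.3,fy=3,interpolation=2)[:600,:800])
E
```

```text
(np.float64(55.3), np.float64(199.2)) 24284 ((121.4630126953125, -183.17678833007812), (714.4035034179688, 238.97300720214844), 68.85831451416016)
(np.float64(168.2), np.float64(33.1)) 6483 ((295.6156921386719, 114.64956665039062), (78.67388153076172, 111.48828125), 89.55931854248047)
(np.float64(328.4), np.float64(175.0)) 16953 ((497.2937927246094, -24.41814422607422), (143.73583984375, 188.95230102539062), 86.34600830078125)
(np.float64(159.6), np.float64(204.1)) 5745 ((295.44049072265625, -70.15214538574219), (78.80256652832031, 111.23894500732422), 89.88410186767578)
(np.float64(158.4), np.float64(273.5)) 4401 ((295.1472473144531, -196.697998046875), (110.73881530761719, 169.61814880371094), 0.28595051169395447)
wing (np.float64(435.2), np.float64(151.0)) 427 V pct [107.3 115.  121.  243.  246. ] [0.5822 0.0202]
wing (np.float64(272.9), np.float64(170.0)) 296 V pct [108.75 222.25 246.   248.   252.25] [ 0.4227 -0.0195]
wing (np.float64(410.9), np.float64(242.5)) 334 V pct [120.   133.   153.   245.75 250.35] [ 0.5755 -0.0789]
```

View pics/w1z.png

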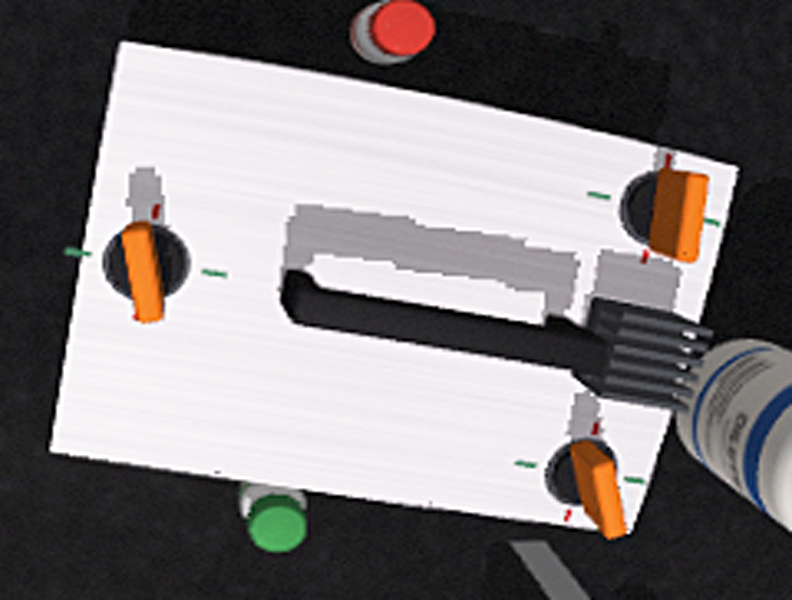

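```bash
cat > wa.py <<'E'
from cov import *
def ang(p,c,z=.0925,amin=60):
    h=hsv(p);m=(h[...,0]>=5)&(h[...,0]<=20)&(h[...,1]>150)&(h[...,2]>200)
    m=cv2.morphologyEx(m.astype(np.uint8),cv2.MORPH_OPEN,np.ones((2,2)))
    for ce,a,mm in comps(m,amin):
        v,u=np.where(mm);P=np.array([onz(c,q,z,True)[:2] for q in zip(u,v)])*1000
        w,V=np.linalg.eigh(np.cov(P.T));e=V[:,1];r=cv2.minAreaRect(P.astype(np.float32))
        print("top face",ce,a,P.mean(0).round(1),"wing yaw",np.degrees(np.arctan2(e[1],e[0])).round(1)%180,"size",np.sqrt(w*12).round(1),np.round(r[0],1),np.round(r[1],1),round(r[2],1))
if __name__=="__main__":
    p,d,c=load(sys.argv[1]);ang(p,c)
E
python3 wa.py w1
```

```text
top face (np.float64(440.4), np.float64(153.4)) 170 [583.5  19.2] wing yaw 93.1 size [ 6.9 28.2] [583.6  19.4] [ 6.8 28.1] 2.8
top face (np.float64(273.7), np.float64(172.4)) 234 [423.9 -20. ] wing yaw 105.2 size [ 7.1 28.4] [423.9 -20.2] [ 7.1 28.2] 14.9
top face (np.float64(516.7), np.float64(203.8)) 305 [699.4 -19.3] wing yaw 102.1 size [11.6 70.7] [700.8 -20. ] [12.8 64.9] 12.3
top face (np.float64(415.2), np.float64(247.4)) 151 [577.2 -80.4] wing yaw 114.7 size [ 7.  28.6] [577.3 -80.6] [ 6.9 28.4] 24.2
```

```bash
python3 -m creep '[[[-0.6,1.0,-3,-0.2,-0.5,5],[-0.6,0.9,-3,0,0,4],[0,0,-3,0,0,0],[0,0,-3,0,0,0],[0,0,0,0,0,0]]]' -0.3; python3 -c "
from h import *
s=get_state();print(s['tcp_pos'].round(4),np.degrees(np.arctan2(s['orientation'][1,0],s['orientation'][0,0])),s['orientation'][:,1].round(3),s['opening'])"
```

```text
clock: 2.7
tcp_pos: [0.4233, -0.008, 0.1229]
orientation: [[0.959, 0.005, -0.283], [0.283, 0.005, 0.959], [0.006, -1.0, 0.003]]
force: [-0.9, 0.5, 0.3]
opening: 0.353
[ 0.4233 -0.008   0.1229] 16.439103135235026 [ 0.005  0.005 -1.   ] 0.35278689557403276
```

```bash
python3 -m creep '[[[0.04,-1.2,-1,0,0,-1.4],[0,0,-1,0,0,0],[0,0,0,0,0,0],[0,0,0,0,0,0],[0,0,0,0,0,0]]]' -0.3; python3 -c "
from cov import *
s=get_state();print(s['tcp_pos'].round(4),np.degrees(np.arctan2(s['orientation'][1,0],s['orientation'][0,0])),s['orientation'][:,1].round(3),s['opening'])
shot('w2')
"
```

```text
clock: 3.2
tcp_pos: [0.4266, -0.0188, 0.1048]
orientation: [[0.966, 0.01, -0.26], [0.26, 0.006, 0.966], [0.011, -1.0, 0.003]]
force: [0.0, 0.7, 0.7]
opening: 0.35
[ 0.4266 -0.0188  0.1048] 15.069128640561749 [ 0.01   0.006 -1.   ] 0.3496786669160566
```

View pics/w2.png

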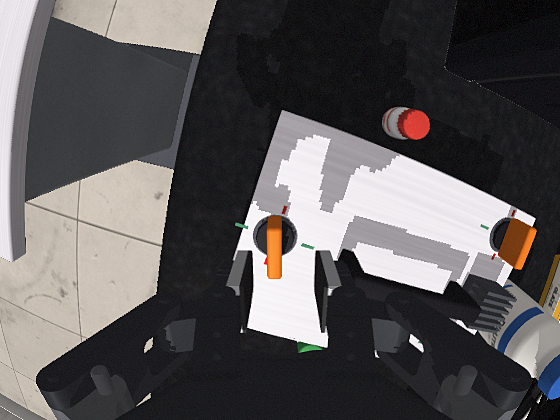

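Wing c at (274,247) lies between the fingers, slightly left of their centre. That agrees with the TCP's x being about 3 mm too far.

```bash
python3 wa.py w2;  python3 -m creep '[[[-0.3,-0.1,-1,-0.3,0.6,0],[0,0,-1,0,0,0],[0,0,-0.9,0,0,0],[0,0,0,0,0,0],[0,0,0,0,0,0]]]' -0.3; python3 -c "
from cov import *
s=get_state();print(s['tcp_pos'].round(4),np.degrees(np.arctan2(s['orientation'][1,0],s['orientation'][0,0])),s['orientation'][:,1].round(3),s['opening'],s['force'])
"
```

```text
top face (np.float64(274.7), np.float64(254.5)) 659 [423.4 -19.3] wing yaw 105.3 size [ 7.  28.1] [423.4 -19.9] [ 6.8 27.7] 14.9
top face (np.float64(526.6), np.float64(249.8)) 284 [583.5  19.8] wing yaw 92.0 size [ 7.2 28.6] [583.5  19.9] [ 7.2 28.8] 2.2
clock: 3.75
tcp_pos: [0.4238, -0.0197, 0.0738]
orientation: [[0.966, -0.0, -0.26], [0.26, 0.001, 0.966], [-0.0, -1.0, 0.001]]
force: [-0.0, -0.0, -0.7]
opening: 0.351
[ 0.4238 -0.0197  0.0738] 15.08639827216276 [-0.     0.001 -1.   ] 0.35076450049058827 [-0.02875269 -0.0438575  -0.71256608]
```

```bash
python3 -m creep '[[[0,0,0,0,0,0],[0,0,0,0,0,0],[0,0,0,0,0,0],[0,0,0,0,0,0],[0,0,0,0,0,0]]]' -1; python3 -m creep '[[[0,0,0,0,0,8],[0,0,0,0,0,8],[0,0,0,0,0,8],[0,0,0,0,0,8],[0,0,0,0,0,0]]]'; cat > st.py <<'E'
from cov import *
s=get_state();print(s['tcp_pos'].round(4),np.degrees(np.arctan2(s['orientation'][1,0],s['orientation'][0,0])).round(2),s['orientation'][:,1].round(3),s['opening'].round(3),s['force'].round(1),s['moment'].round(2),s['joint_positions'].round(0))
E
python3 st.py
```

```text
clock: 4.25
tcp_pos: [0.4233, -0.0198, 0.0739]
orientation: [[0.966, -0.001, -0.26], [0.26, 0.001, 0.966], [-0.001, -1.0, 0.001]]
force: [-0.8, -1.2, -1.4]
opening: 0.076
clock: 4.75
tcp_pos: [0.4237, -0.0196, 0.0738]
orientation: [[0.666, -0.0, -0.746], [0.746, -0.0, 0.666], [-0.0, -1.0, 0.0]]
force: [-0.3, -0.4, -2.7]
opening: 0.076Traceback (most recent call last):
  File "st.py", line 2, in <module>
    s=get_state();print(s['tcp_pos'].round(4),np.degrees(np.arctan2(s['orientation'][1,0],s['orientation'][0,0])).round(2),s['orientation'][:,1].round(3),s['opening'].round(3),s['force'].round(1),s['moment'].round(2),s['joint_positions'].round(0))
                                                                                                                                                          ^^^^^^^^^^^^^^^^^^
AttributeError: 'float' object has no attribute 'round'
```

```bash
sed -i "s/s\['opening'\].round(3)/round(s['opening'],3)/" st.py; python3 -m creep '[[[0,0,0,0,0,8],[0,0,0,0,0,8],[0,0,0,0,0,8],[0,0,0,0,0,8],[0,0,0,0,0,5.5]]]';python3 -m creep '[[[0,0,0,0,0,1],[0,0,0,0,0,0],[0,0,0,0,0,0],[0,0,0,0,0,0],[0,0,0,0,0,0]]]'; python3 st.py
```

```text
clock: 5.25
tcp_pos: [0.4238, -0.0195, 0.0737]
orientation: [[0.071, 0.0, -0.997], [0.997, 0.0, 0.071], [0.0, -1.0, -0.0]]
force: [0.4, 1.3, -1.6]
opening: 0.073
clock: 5.75
tcp_pos: [0.4239, -0.0196, 0.0737]
orientation: [[0.066, 0.0, -0.998], [0.998, 0.0, 0.066], [0.0, -1.0, -0.0]]
force: [1.2, 0.2, -1.4]
opening: 0.074
[ 0.4239 -0.0196  0.0737] 86.2 [ 0.  0. -1.] 0.074 [ 1.2  0.2 -1.4] [-0.01  0.04  0.08] [  2.  19.  -4. 128.   2.  34.  83.]
```

```bash
python3 -m creep '[[[0,0,0,0,0,0],[0,0,0,0,0,0],[0,0,1,0,0,0],[0,0,2,0,0,0],[0,0,2,0,0,0]]]' -0.3;  python3 -m creep '[[[2.5,-1,0,0,0,-8],[2.5,-1,0,0,0,-8],[2.5,-1,0,0,0,-8],[2.5,-1,0,0,0,-8],[2.5,-1,0,0,0,-8]]]'; python3 -m creep '[[[2.5,-1,0,0,0,-8],[0,0,0,0,0,-8],[0,0,0,0,0,-5],[0,0,0,0,0,0],[0,0,0,0,0,0]]]';python3 st.py; python3 -c "
from cov import *
shot('w3')"; python3 wa.py w3
```

```text
clock: 6.25
tcp_pos: [0.4223, -0.0195, 0.1246]
orientation: [[0.068, -0.004, -0.998], [0.998, 0.0, 0.068], [-0.0, -1.0, 0.004]]
force: [-0.2, 0.3, -0.1]
opening: 0.351
clock: 6.75
tcp_pos: [0.5514, -0.0698, 0.1327]
orientation: [[0.71, 0.005, -0.704], [0.704, 0.002, 0.71], [0.005, -1.0, -0.002]]
force: [0.6, -1.2, 0.6]
opening: 0.353
clock: 7.25
tcp_pos: [0.5826, -0.0821, 0.1371]
orientation: [[0.922, 0.011, -0.387], [0.387, -0.001, 0.922], [0.01, -1.0, -0.006]]
force: [0.1, 0.1, -0.6]
opening: 0.35
[ 0.5826 -0.0821  0.1371] 22.74 [ 0.011 -0.001 -1.   ] 0.35 [ 0.1  0.1 -0.6] [-0.01  0.01  0.04] [ -3.  27.  11. 104.  -6.  49.  33.]
top face (np.float64(90.7), np.float64(55.5)) 363 [426.  -20.3] wing yaw 175.7 size [ 6.8 28.8] [425.6 -20.3] [ 6.8 28.9] 86.0
top face (np.float64(475.6), np.float64(221.8)) 731 [705.6 -24.7] wing yaw 102.8 size [11.3 60.5] [706.8 -26.6] [11.7 59.1] 12.0
top face (np.float64(276.1), np.float64(227.1)) 482 [578.4 -79.6] wing yaw 114.8 size [ 7.1 27.4] [578.4 -79.8] [ 7.  27.6] 24.4
```

View pics/w3.png

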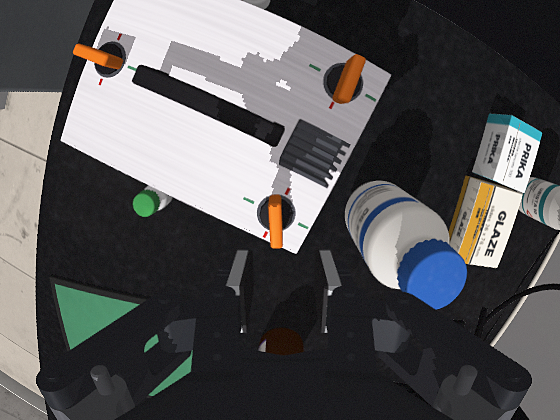

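```bash
python3 -c "
from cov import *
p,d,c=load('w3');print(onz(c,(432,275),.135,True))"; python3 -m creep '[[[-0.5,0.2,-1,0,0.6,2],[0,0,-1,0,0,0],[0,0,-1,0,0,0],[0,0,0,0,0,0],[0,0,0,0,0,0]]]';python3 st.py
```

```text
[ 0.66218004 -0.05925072  0.135     ]
clock: 7.8
tcp_pos: [0.5773, -0.0797, 0.1065]
orientation: [[0.906, 0.002, -0.423], [0.423, 0.0, 0.906], [0.002, -1.0, -0.001]]
force: [1.0, 0.0, 0.5]
opening: 0.353
[ 0.5773 -0.0797  0.1065] 25.0 [ 0.002  0.    -1.   ] 0.353 [1.  0.  0.5] [-0.    0.01 -0.05] [ -2.  29.  10. 106.  -6.  46.  36.]
```

```bash
python3 -m creep '[[[0,0,-1.1,0,0,0],[0,0,-1.1,0,0,0],[0,0,-1,0,0,0],[0,0,0,0,0,0],[0,0,0,0,0,0]]]';python3 st.py
```

```text
clock: 8.3
tcp_pos: [0.5773, -0.0799, 0.0714]
orientation: [[0.906, 0.002, -0.422], [0.422, -0.0, 0.906], [0.002, -1.0, -0.001]]
force: [0.6, -0.3, -0.0]
opening: 0.35
[ 0.5773 -0.0799  0.0714] 24.98 [ 0.002 -0.    -1.   ] 0.35 [ 0.6 -0.3 -0. ] [ 0.    0.05 -0.03] [ -2.  32.   9. 106.  -7.  42.  36.]
```

```bash
python3 -m creep '[[[0,0,0.2,0,0,0],[0,0,0,0,0,0],[0,0,0,0,0,0],[0,0,0,0,0,0],[0,0,0,0,0,0]]]' -1;python3 -m creep '[[[0,0,0,0,0,8],[0,0,0,0,0,8],[0,0,0,0,0,8],[0,0,0,0,0,8],[0,0,0,0,0,0]]]';python3 -m creep '[[[0,0,0,0,0,8],[0,0,0,0,0,8],[0,0,0,0,0,8],[0,0,0,0,0,3],[0,0,0,0,0,0]]]'; python3 st.py
```

```text
clock: 8.8
tcp_pos: [0.5773, -0.08, 0.0739]
orientation: [[0.906, 0.002, -0.422], [0.422, -0.0, 0.906], [0.002, -1.0, -0.001]]
force: [-0.6, -0.1, -1.9]
opening: 0.075
clock: 9.3
tcp_pos: [0.5776, -0.0796, 0.0739]
orientation: [[0.528, 0.003, -0.85], [0.85, 0.001, 0.528], [0.003, -1.0, -0.002]]
force: [0.4, 0.2, -2.2]
opening: 0.075
clock: 9.8
tcp_pos: [0.5778, -0.0792, 0.0739]
orientation: [[0.086, 0.002, -0.996], [0.996, 0.003, 0.086], [0.004, -1.0, -0.002]]
force: [1.2, 0.3, -1.9]
opening: 0.076
[ 0.5778 -0.0792  0.0739] 85.04 [ 0.002  0.003 -1.   ] 0.076 [ 1.2  0.3 -1.9] [ 0.06 -0.02 -0.01] [ 10.  31.  -6. 106.   4.  43.  87.]
```

```bash
python3 -m creep '[[[0,0,0,0,0,2],[0,0,0,0,0,0],[0,0,0,0,0,0],[0,0,0,0,0,0],[0,0,0,0,0,0]]]'; python3 st.py; python3 -m creep '[[[0,0,0,0,0,0],[0,0,0,0,0,0],[0,0,1,0,0,0],[0,0,2,0,0,0],[0,0,1,0,0,0]]]' -0.5;  python3 -m creep '[[[0,2,0.2,0,0,-8],[0,2,0,0,0,-8],[0,2,0,0,0,-8],[0.3,2,0,0,0,-8],[0.3,1,0,0,0,-8]]]' -0.3; python3 -m creep '[[[0,1,0,0,0,-8],[0,0,0,0,0,-8],[0,0,0,0,0,-8],[0,0,0,0,0,-8],[0,0,0,0,0,-8]]]' -0.3;python3 st.py; python3 -c "
from cov import *
shot('w4')"; python3 wa.py w4
```

```text
clock: 10.3
tcp_pos: [0.5778, -0.0791, 0.0739]
orientation: [[0.058, 0.002, -0.998], [0.998, 0.003, 0.058], [0.003, -1.0, -0.002]]
force: [1.1, -0.2, -1.4]
opening: 0.075
[ 0.5778 -0.0791  0.0739] 86.66 [ 0.002  0.003 -1.   ] 0.075 [ 1.1 -0.2 -1.4] [ 0.06 -0.07 -0.01] [ 10.  31.  -6. 106.   4.  43.  88.]
clock: 10.8
tcp_pos: [0.5772, -0.0792, 0.1154]
orientation: [[0.059, 0.0, -0.998], [0.998, 0.003, 0.059], [0.003, -1.0, -0.0]]
force: [-0.5, -0.1, 1.1]
opening: 0.25
clock: 11.3
tcp_pos: [0.5861, 0.0096, 0.1239]
orientation: [[0.71, 0.009, -0.704], [0.704, -0.002, 0.71], [0.005, -1.0, -0.008]]
force: [-0.1, 0.6, -0.2]
opening: 0.349
clock: 11.8
tcp_pos: [0.5879, 0.0249, 0.1276]
orientation: [[0.998, 0.012, -0.059], [0.059, -0.006, 0.998], [0.011, -1.0, -0.007]]
force: [0.2, -0.5, 0.1]
opening: 0.347
[0.5879 0.0249 0.1276] 3.4 [ 0.012 -0.006 -1.   ] 0.347 [ 0.2 -0.5  0.1] [ 0.02 -0.01 -0.03] [-15.  27.  12. 105.  -7.  48.   4.]
top face (np.float64(274.5), np.float64(246.3)) 524 [584.6  20.1] wing yaw 92.7 size [ 7.1 28.3] [584.5  19.7] [ 6.7 27.9] 3.1
top face (np.float64(456.8), np.float64(272.5)) 766 [711.1   3.8] wing yaw 102.1 size [11.5 62.5] [712.1   2.4] [11.5 58.5] 12.0
top face (np.float64(61.1), np.float64(279.6)) 198 [426.  -20.4] wing yaw 176.4 size [ 6.2 28.7] [425.6 -20.5] [ 6.3 28.7] 86.0
```

View pics/w4.png

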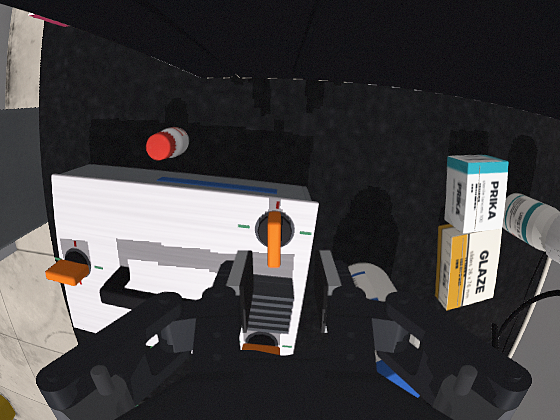

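```bash
python3 -m creep '[[[-0.4,-0.5,-1,0.3,0.7,0],[0,0,-1,0,0,0],[0,0,0,0,0,0],[0,0,0,0,0,0],[0,0,0,0,0,0]]]';python3 st.py
```

```text
clock: 12.35
tcp_pos: [0.5834, 0.0195, 0.1062]
orientation: [[0.998, -0.002, -0.063], [0.063, 0.0, 0.998], [-0.002, -1.0, 0.0]]
force: [-1.2, -0.2, 0.3]
opening: 0.354
[0.5834 0.0195 0.1062] 3.59 [-0.002  0.    -1.   ] 0.354 [-1.2 -0.2  0.3] [-0.03  0.   -0.06] [-13.  29.  11. 105.  -8.  47.   5.]
```

```bash
python3 -m creep '[[[0,0,-1,0,0,0],[0,0,-1,0,0,0],[0,0,-0.9,0,0,0],[0,0.05,0,0,0,-0.5],[0,0,0,0,0,0]]]';python3 -m creep '[[[0,0,0,0,0,0],[0,0,0,0,0,0],[0,0,0,0,0,0],[0,0,0,0,0,0],[0,0,0,0,0,0]]]' -1;python3 st.py
```

```text
clock: 12.85
tcp_pos: [0.5831, 0.02, 0.0741]
orientation: [[0.999, -0.002, -0.054], [0.054, 0.0, 0.999], [-0.002, -1.0, 0.0]]
force: [0.7, 1.3, 0.4]
opening: 0.35
clock: 13.35
tcp_pos: [0.583, 0.02, 0.0743]
orientation: [[0.999, -0.002, -0.054], [0.054, 0.0, 0.999], [-0.002, -1.0, 0.0]]
force: [0.5, -0.0, -2.4]
opening: 0.073
[0.583  0.02   0.0743] 3.11 [-0.002  0.    -1.   ] 0.073 [ 0.5 -0.  -2.4] [-0.   -0.07 -0.01] [-13.  32.  11. 106.  -8.  43.   6.]
```

Turning by 83.2 degrees, plus about 1 degree to reach the stop.

```bash
python3 -m creep '[[[0,0,0,0,0,8],[0,0,0,0,0,8],[0,0,0,0,0,8],[0,0,0,0,0,8],[0,0,0,0,0,8]]]';python3 -m creep '[[[0,0,0,0,0,8],[0,0,0,0,0,8],[0,0,0,0,0,8],[0,0,0,0,0,8],[0,0,0,0,0,4]]]';python3 -m creep '[[[0,0,0,0,0,0],[0,0,0,0,0,0],[0,0,0,0,0,0],[0,0,0,0,0,0],[0,0,0,0,0,0]]]'; python3 st.py
```

```text
clock: 13.85
tcp_pos: [0.5834, 0.0203, 0.0743]
orientation: [[0.713, -0.001, -0.702], [0.702, -0.002, 0.713], [-0.002, -1.0, -0.001]]
force: [0.0, -0.2, -2.9]
opening: 0.079
clock: 14.35
tcp_pos: [0.5836, 0.0207, 0.0743]
orientation: [[0.136, 0.001, -0.991], [0.991, -0.001, 0.136], [-0.001, -1.0, -0.001]]
force: [0.4, 0.8, -1.6]
opening: 0.074
clock: 14.85
tcp_pos: [0.5836, 0.0206, 0.0742]
orientation: [[0.141, 0.001, -0.99], [0.99, -0.001, 0.141], [-0.0, -1.0, -0.001]]
force: [0.2, 0.8, -2.0]
opening: 0.075
[0.5836 0.0206 0.0742] 81.92 [ 0.001 -0.001 -1.   ] 0.075 [ 0.2  0.8 -2. ] [ 0.08 -0.03  0.01] [  2.  32.  -8. 106.   7.  43.  72.]
```

```bash
python3 -m creep '[[[0,0,0,0,0,4.5],[0,0,0,0,0,1],[0,0,0,0,0,0],[0,0,0,0,0,0],[0,0,0,0,0,0]]]'; python3 st.py; python3 -m creep '[[[0,0,0,0,0,0],[0,0,0,0,0,0],[0,0,1,0,0,0],[0,0,2,0,0,0],[0,0,2,0,0,0]]]' -0.5; python3 -m creep '[[[-2,-0.5,4,0,0,0],[-2,-1,4,0,0,0],[-1,-1,2,0,0,0],[0,0,0,0,0,0],[0,0,0,0,0,0]]]' -0.5; python3 st.py; python3 -c "
from cov import *
shot('w5')"; python3 wa.py w5; python3 cov.py w5
```

```text
clock: 15.35
tcp_pos: [0.5834, 0.0209, 0.0742]
orientation: [[0.048, 0.001, -0.999], [0.999, -0.0, 0.048], [-0.0, -1.0, -0.001]]
force: [-0.1, 0.3, -1.9]
opening: 0.075
[0.5834 0.0209 0.0742] 87.24 [ 0.001 -0.    -1.   ] 0.075 [-0.1  0.3 -1.9] [ 0.15  0.   -0.1 ] [  3.  32. -10. 106.   7.  43.  76.]
clock: 15.85
tcp_pos: [0.5818, 0.0202, 0.1248]
orientation: [[0.049, -0.004, -0.999], [0.999, -0.001, 0.049], [-0.002, -1.0, 0.004]]
force: [0.8, -0.7, -0.2]
opening: 0.25
clock: 16.35
tcp_pos: [0.5331, -0.005, 0.2354]
orientation: [[0.048, 0.007, -0.999], [0.999, -0.002, 0.048], [-0.002, -1.0, -0.007]]
force: [0.3, -0.3, -1.1]
opening: 0.25
[ 0.5331 -0.005   0.2354] 87.24 [ 0.007 -0.002 -1.   ] 0.25 [ 0.3 -0.3 -1.1] [ 0.   -0.01 -0.01] [  7.  15. -11. 106.   4.  59.  82.]
top face (np.float64(260.5), np.float64(73.5)) 254 [425.4 -19.8] wing yaw 176.9 size [ 6.8 28.4] [425.3 -19.8] [ 6.1 27.8] 87.1
top face (np.float64(210.2), np.float64(242.7)) 174 [578.6 -78.4] wing yaw 178.0 size [ 6.5 28.6] [579.  -78.4] [ 6.6 27.3] 88.4
top face (np.float64(313.7), np.float64(240.8)) 152 [580.9  21.1
[... 239 characters left out ...]
05.0107116699219, -248.9639434814453), (231.52037048339844, 105.37004089355469), 89.81648254394531)
(np.float64(474.2), np.float64(65.9)) 3124 ((406.9259033203125, 211.9936981201172), (119.21053314208984, 65.87339782714844), 88.18534851074219)
(np.float64(260.4), np.float64(141.9)) 20293 ((505.8428955078125, -25.04883575439453), (143.93292236328125, 203.39822387695312), 86.79155731201172)
wing (np.float64(260.3), np.float64(73.5)) 341 V pct [107. 159. 247. 249. 255.] [ 0.4241 -0.0206]
wing (np.float64(211.7), np.float64(237.8)) 372 V pct [107.   117.75 181.   245.   252.  ] [ 0.5773 -0.0789]
wing (np.float64(312.3), np.float64(235.9)) 262 V pct [122.1 160.  235.5 246.  251. ] [0.5798 0.0206]
```

View pics/w5.png

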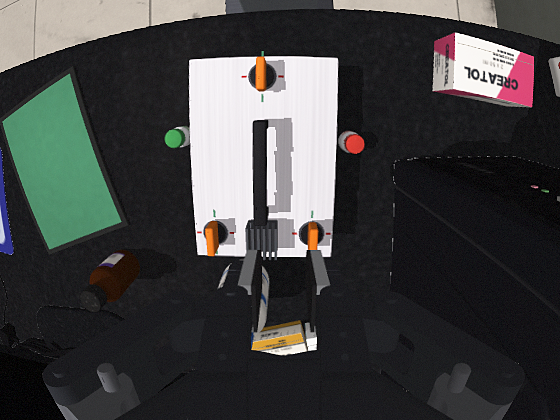

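```bash
python3 -m creep '[[[-0.1,-2.2,-2,0.1,0.4,-0.7],[0,0,-3.5,0,0,0],[0,0,-3.5,0,0,0],[0,0,-1.5,0,0,0],[0,0,0,0,0,0]]]' -0.2;python3 st.py
python3 - <<'E'
from cov import *
p,d,c=load("w5");h=hsv(p);m=(h[...,0]>60)&(h[...,0]<85)&(h[...,1]>90)&(h[...,2]>40)
for ce,a,mm in comps(m,1000):
    ct=max(cv2.findContours(mm.astype(np.uint8),0,cv2.CHAIN_APPROX_NONE)[0],key=len)[:,0,:]
    P=np.array([onz(c,q,.004,True)[:2] for q in ct]);print(ce,a,cv2.minAreaRect((P*1000).astype(np.float32)))
for nm,uv,z in(("stain cap",(92,298),.104),("stain base",(128,260),.0)): print(nm,onz(c,uv,z,True))
E
```

```text
clock: 16.9
tcp_pos: [0.5321, -0.0249, 0.1228]
orientation: [[0.057, -0.004, -0.998], [0.998, 0.001, 0.057], [0.001, -1.0, 0.004]]
force: [0.4, -0.3, -0.1]
opening: 0.398
[ 0.5321 -0.0249  0.1228] 86.73 [-0.004  0.001 -1.   ] 0.398 [ 0.4 -0.3 -0.1] [-0.01  0.    0.  ] [  8.  23. -10. 111.   5.  46.  82.]
(np.float64(59.1), np.float64(165.9)) 11607 ((497.9384765625, -325.8994445800781), (214.8383026123047, 154.99102783203125), 15.076858520507812)
stain cap [ 0.6396068  -0.22871805  0.104     ]
stain base [ 0.63964116 -0.22856623  0.        ]
```

```bash
python3 -m creep '[[[0,-0.15,-1.5,0,-0.2,0],[0,0,-1.5,0,0,0],[0,0,-1,0,0,0],[0,0,0,0,0,0],[0,0,0,0,0,0]]]' -0.2;python3 st.py
```

```text
clock: 17.4
tcp_pos: [0.5328, -0.024, 0.0804]
orientation: [[0.054, -0.003, -0.999], [0.999, 0.003, 0.054], [0.003, -1.0, 0.003]]
force: [0.7, -0.7, 0.0]
opening: 0.4
[ 0.5328 -0.024   0.0804] 86.91 [-0.003  0.003 -1.   ] 0.4 [ 0.7 -0.7  0. ] [-0.03  0.    0.  ] [  7.  27.  -9. 112.   6.  41.  81.]
```

```bash
python3 -m creep '[[[0,-0.25,0,0,0,-0.3],[0,0,0,0,0,0],[0,0,0,0,0,0],[0,0,0,0,0,0],[0,0,0,0,0,0]]]' -0.2;python3 -c "
from cov import *
shot('w6')";python3 st.py
```

```text
clock: 17.9
tcp_pos: [0.535, -0.0268, 0.0833]
orientation: [[0.06, 0.002, -0.998], [0.998, 0.003, 0.06], [0.003, -1.0, -0.001]]
force: [-0.8, 0.2, -1.0]
opening: 0.399
[ 0.535  -0.0269  0.0833] 86.57 [ 0.002  0.003 -1.   ] 0.397 [-0.5  0.   1. ] [0.   0.01 0.02] [  8.  27.  -9. 112.   6.  41.  81.]
```

View pics/w6.png

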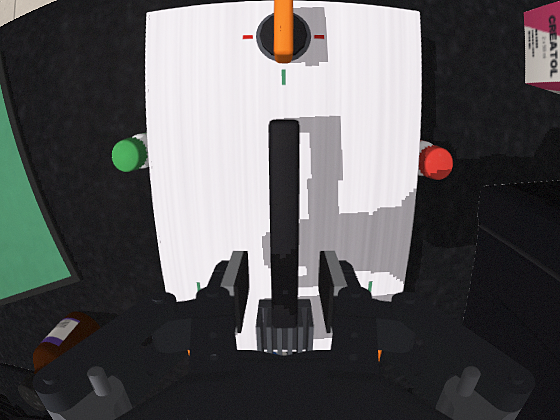

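The strap at (285,200) is centred between the fingers at (240,280) and (328,280). I'll trim 2 mm back in x and 4 mm down, then close.

```bash
python3 -m creep '[[[-0.2,0,-0.5,0,0,0],[0,0,0,0,0,0],[0,0,0,0,0,0],[0,0,0,0,0,0],[0,0,0,0,0,0]]]' -0.2;python3 st.py;python3 -m creep '[[[0,0,0,0,0,0],[0,0,0,0,0,0],[0,0,0,0,0,0],[0,0,0,0,0,0],[0,0,0,0,0,0]]]' -1;python3 st.py
```

```text
clock: 18.45
tcp_pos: [0.5324, -0.0268, 0.0776]
orientation: [[0.06, 0.001, -0.998], [0.998, 0.003, 0.06], [0.003, -1.0, -0.001]]
force: [1.3, 0.1, 0.0]
opening: 0.403
[ 0.5324 -0.0268  0.0776] 86.58 [ 0.001  0.003 -1.   ] 0.403 [1.3 0.1 0. ] [-0.08 -0.03 -0.01] [  8.  27.  -9. 113.   6.  40.  81.]
clock: 18.95
tcp_pos: [0.5326, -0.0267, 0.0778]
orientation: [[0.059, 0.001, -0.998], [0.998, 0.003, 0.059], [0.003, -1.0, -0.001]]
force: [0.3, -0.4, 0.5]
opening: 0.124
[ 0.5326 -0.0267  0.0778] 86.6 [ 0.001  0.003 -1.   ] 0.124 [ 0.3 -0.4  0.5] [-0.03  0.01 -0.03] [  8.  27.  -9. 113.   6.  40.  81.]
```

Gripped: the opening is about 10.5 mm on the 12 mm bar. Now a straight lift of 5 mm while I watch force and moment.

```bash
python3 -m creep '[[[0,0,0.2,0,0,0],[0,0,0.2,0,0,0],[0,0,0.2,0,0,0],[0,0,0,0,0,0],[0,0,0,0,0,0]]]';python3 st.py
```

```text
clock: 19.45
tcp_pos: [0.5286, -0.0268, 0.0812]
orientation: [[0.06, -0.007, -0.998], [0.998, 0.003, 0.06], [0.002, -1.0, 0.007]]
force: [0.0, -0.4, -6.3]
opening: 0.125
[ 0.5286 -0.0268  0.0812] 86.58 [-0.007  0.003 -1.   ] 0.125 [ 0.  -0.4 -6.3] [-0.02  0.02  0.04] [  8.  27.  -9. 113.   6.  41.  81.]
```

```bash
python3 -m creep '[[[0.3,0,0.2,0,-0.4,0],[0,0,0.3,0,0,0],[0,0,0.3,0,0,0],[0,0,0,0,0,0],[0,0,0,0,0,0]]]';python3 st.py
```

```text
clock: 19.95
tcp_pos: [0.5318, -0.0268, 0.0899]
orientation: [[0.06, 0.001, -0.998], [0.998, 0.003, 0.06], [0.003, -1.0, -0.001]]
force: [0.1, -0.3, -7.0]
opening: 0.121
[ 0.5318 -0.0268  0.0899] 86.58 [ 0.001  0.003 -1.   ] 0.121 [ 0.1 -0.3 -7. ] [ 0.    0.1  -0.03] [  8.  26.  -9. 112.   6.  42.  81.]
```

```bash
python3 -m creep '[[[0,0,0.5,0,0,0],[0,0,0.5,0,0,0],[0,0,0.5,0,0,0],[0,0,1,0,0,0],[0,0,1,0,0,0]]]';python3 st.py; python3 -m creep '[[[0,0,1.5,0,0,0],[0,0,1.5,0,0,0],[0,0,0.5,0,0,0],[0,0,0,0,0,0],[0,0,0,0,0,0]]]';python3 st.py;python3 -c "
from cov import *
shot('w7')
p,d=grab_frame('scene');cv2.imwrite('pics/scene7.png',cv2.resize(p[150:350,180:400,::-1],None,fx=3,fy=3))"
```

```text
clock: 20.45
tcp_pos: [0.5305, -0.0267, 0.1264]
orientation: [[0.06, -0.002, -0.998], [0.998, 0.003, 0.06], [0.003, -1.0, 0.002]]
force: [-0.2, 0.2, -6.8]
opening: 0.128
[ 0.5305 -0.0267  0.1264] 86.58 [-0.002  0.003 -1.   ] 0.128 [-0.2  0.2 -6.8] [ 0.02 -0.    0.01] [  8.  23. -10. 111.   5.  46.  82.]
clock: 20.95
tcp_pos: [0.5318, -0.0267, 0.167]
orientation: [[0.06, 0.003, -0.998], [0.998, 0.003, 0.06], [0.003, -1.0, -0.003]]
force: [-0.5, 0.2, -7.2]
opening: 0.129
[ 0.5318 -0.0267  0.167 ] 86.59 [ 0.003  0.003 -1.   ] 0.129 [-0.5  0.2 -7.2] [-0.03  0.02 -0.02] [  9.  20. -10. 110.   4.  51.  83.]
```

View pics/w7.png

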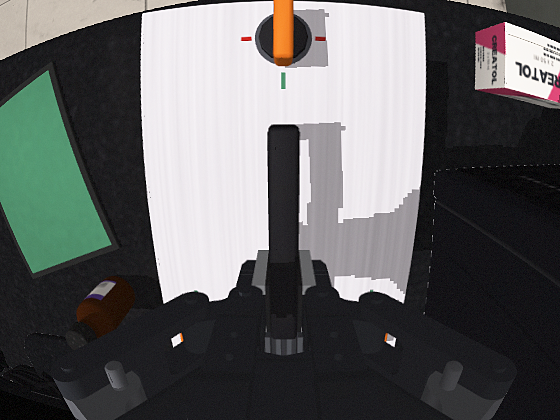

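View pics/scene7.png

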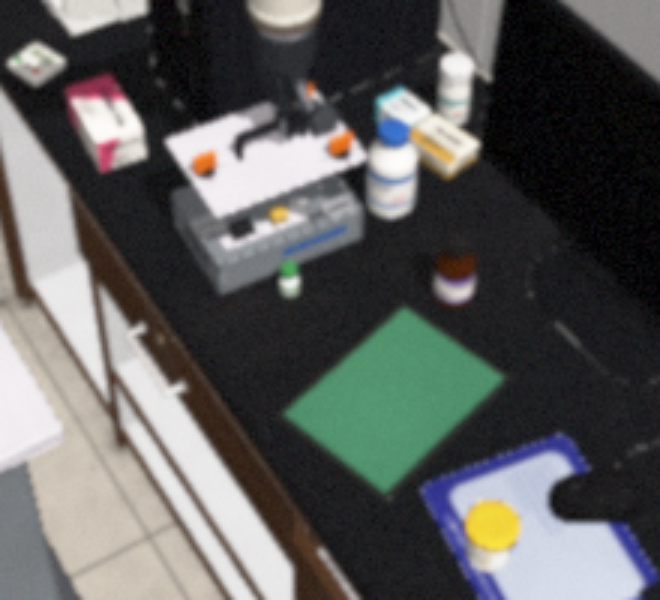

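```bash
python3 -m creep '[[[0,-1,0,0,0,0.8],[0,-2,0,0,0,1.5],[0,-2.5,0,0,0,1.5],[0,-2.5,0,0,0,1.5],[0,-2.5,0,0,0,1.5]]]';python3 st.py; python3 -m creep '[[[0,-2.5,0,0,0,1.5],[0,-2.5,0,0,0,1.5],[0,-2.5,0,0,0,1.5],[0,-2,0,0,0,1.5],[0,-1,0,0,0,1.5]]]';python3 st.py
```

```text
clock: 21.55
tcp_pos: [0.529, -0.1278, 0.1624]
orientation: [[-0.074, -0.006, -0.997], [0.997, 0.007, -0.074], [0.008, -1.0, 0.005]]
force: [0.6, 0.1, -5.9]
opening: 0.129
[ 0.529  -0.1278  0.1624] 94.26 [-0.006  0.007 -1.   ] 0.129 [ 0.6  0.1 -5.9] [-0.04 -0.01  0.02] [ 19.  21.  -9. 108.   4.  51. 102.]
clock: 22.05
tcp_pos: [0.5251, -0.2396, 0.1572]
orientation: [[-0.206, -0.015, -0.978], [0.978, 0.007, -0.206], [0.01, -1.0, 0.013]]
force: [-0.4, 0.1, -5.9]
opening: 0.125
[ 0.5251 -0.2396  0.1572] 101.9 [-0.015  0.007 -1.   ] 0.125 [-0.4  0.1 -5.9] [ 0.02  0.04 -0.  ] [ 29.  25.  -8. 103.   4.  53. 120.]
```

```bash
python3 -m creep '[[[0,-2.5,0.3,-0.2,-0.5,0.5],[0,-2.5,0.3,-0.2,-0.4,0.5],[0,-2,0,0,0,0.5],[0,-0.8,0,0,0,0.5],[0,0,0,0,0,0]]]';python3 st.py; python3 -c "
from cov import *
shot('w8')"
```

```text
clock: 22.55
tcp_pos: [0.5212, -0.3212, 0.1574]
orientation: [[-0.24, -0.008, -0.971], [0.971, 0.004, -0.24], [0.005, -1.0, 0.007]]
force: [-1.4, 1.1, -6.2]
opening: 0.13
[ 0.5212 -0.3212  0.1574] 103.88 [-0.008  0.004 -1.   ] 0.13 [-1.4  1.1 -6.2] [0.02 0.02 0.04] [ 35.  28.  -8.  98.   4.  55. 129.]
```

View pics/w8.png

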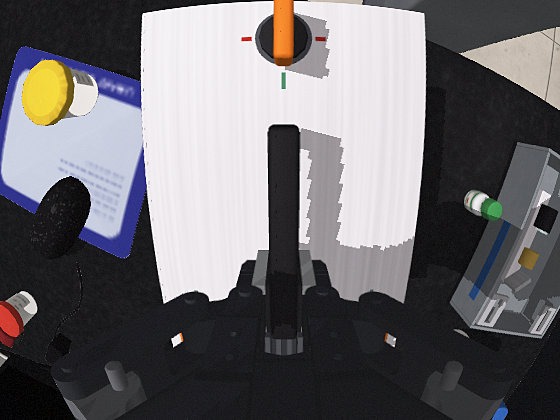

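```bash
python3 -m creep '[[[0.2,0.2,-1.5,-0.2,-0.4,0],[0,0,-2.5,0,0,0],[0,0,-2.5,0,0,0],[0,0,-1.5,0,0,0],[0,0,0,0,0,0]]]';python3 st.py
```

```text
clock: 23.1
tcp_pos: [0.5255, -0.309, 0.0748]
orientation: [[-0.248, 0.0, -0.969], [0.969, 0.006, -0.248], [0.006, -1.0, -0.002]]
force: [-1.0, 0.7, -6.5]
opening: 0.128
[ 0.5255 -0.309   0.0748] 104.34 [ 0.     0.006 -1.   ] 0.128 [-1.   0.7 -6.5] [ 0.    0.05 -0.04] [ 34.  34.  -7. 102.   5.  45. 128.]
```

```bash
python3 -m creep '[[[-0.1,-0.9,-1,-0.3,0,0.5],[0,0,-1,0,0,0],[0,0,-0.5,0,0,0],[0,0,0,0,0,0],[0,0,0,0,0,0]]]';python3 st.py
```

```text
clock: 23.6
tcp_pos: [0.5268, -0.3187, 0.0504]
orientation: [[-0.258, 0.004, -0.966], [0.966, -0.001, -0.258], [-0.002, -1.0, -0.003]]
force: [1.2, 0.2, -7.1]
opening: 0.126
[ 0.5268 -0.3187  0.0504] 104.94 [ 0.004 -0.001 -1.   ] 0.126 [ 1.2  0.2 -7.1] [-0.05 -0.   -0.01] [ 34.  36.  -7. 102.   6.  43. 129.]
```

```bash
python3 -m creep '[[[-0.2,0,-0.4,0,0.2,0],[0,0,-0.4,0,0,0],[0,0,-0.3,0,0,0],[0,0,0,0,0,0],[0,0,0,0,0,0]]]';python3 st.py
```

```text
clock: 24.1
tcp_pos: [0.5255, -0.3193, 0.0398]
orientation: [[-0.258, 0.002, -0.966], [0.966, -0.003, -0.258], [-0.003, -1.0, -0.001]]
force: [-0.1, 1.0, -6.4]
opening: 0.124
[ 0.5255 -0.3193  0.0398] 104.92 [ 0.002 -0.003 -1.   ] 0.124 [-0.1  1.  -6.4] [-0.    0.06 -0.  ] [ 34.  37.  -7. 102.   6.  42. 129.]
```

```bash
python3 -m creep '[[[0,0,-0.1,0,0,0],[0,0,-0.1,0,0,0],[0,0,-0.1,0,0,0],[0,0,-0.1,0,0,0],[0,0,0,0,0,0]]]';python3 st.py
```

```text
clock: 24.6
tcp_pos: [0.5258, -0.3193, 0.0358]
orientation: [[-0.258, 0.003, -0.966], [0.966, -0.003, -0.258], [-0.003, -1.0, -0.002]]
force: [-0.1, -0.6, -6.7]
opening: 0.122
[ 0.5258 -0.3193  0.0358] 104.93 [ 0.003 -0.003 -1.   ] 0.122 [-0.1 -0.6 -6.7] [0.01 0.04 0.03] [ 34.  37.  -7. 102.   6.  41. 129.]
```

```bash
python3 -m creep '[[[0,0,-0.1,0,0,0],[0,0,-0.1,0,0,0],[0,0,-0.05,0,0,0],[0,0,0,0,0,0],[0,0,0,0,0,0]]]';python3 st.py
```

```text
clock: 25.1
tcp_pos: [0.5261, -0.3196, 0.0334]
orientation: [[-0.258, 0.003, -0.966], [0.966, -0.003, -0.258], [-0.004, -1.0, -0.002]]
force: [-0.3, 0.5, -5.3]
opening: 0.13
[ 0.5261 -0.3196  0.0334] 104.92 [ 0.003 -0.003 -1.   ] 0.13 [-0.3  0.5 -5.3] [ 0.08  0.09 -0.06] [ 34.  37.  -7. 102.   6.  41. 129.]
```

Contact is just starting: the load fell from 6.7 to 5.3 N. I'll ease down a little further.

```bash
python3 -m creep '[[[0,0,-0.05,0,0,0],[0,0,0,0,0,0],[0,0,-0.05,0,0,0],[0,0,0,0,0,0],[0,0,0,0,0,0]]]';python3 st.py
```

```text
clock: 25.6
tcp_pos: [0.5262, -0.3197, 0.0333]
orientation: [[-0.258, 0.003, -0.966], [0.966, -0.003, -0.258], [-0.004, -1.0, -0.002]]
force: [-1.2, 0.8, -5.7]
opening: 0.124
[ 0.5262 -0.3197  0.0333] 104.92 [ 0.003 -0.003 -1.   ] 0.124 [-1.2  0.8 -5.7] [0.16 0.11 0.06] [ 34.  37.  -7. 102.   6.  41. 129.]
```

```bash
python3 -m creep '[[[0,0,-0.15,0,0,0],[0,0,-0.1,0,0,0],[0,0,0,0,0,0],[0,0,0,0,0,0],[0,0,0,0,0,0]]]';python3 st.py
```

```text
clock: 26.1
tcp_pos: [0.5265, -0.3199, 0.0333]
orientation: [[-0.258, 0.004, -0.966], [0.966, -0.004, -0.258], [-0.005, -1.0, -0.002]]
force: [-1.5, 1.9, -0.7]
opening: 0.127
[ 0.5265 -0.3199  0.0333] 104.92 [ 0.004 -0.004 -1.   ] 0.127 [-1.5  1.9 -0.7] [0.24 0.34 0.  ] [ 34.  37.  -7. 102.   6.  41. 129.]
```

```bash
python3 -m creep '[[[0,0,0,0,0,0],[0,0,0,0,0,0],[0,0,0,0,0,0],[0,0,0,0,0,0],[0,0,0,0,0,0]]]' -0.2;python3 st.py; python3 -m creep '[[[0,0,1,0,0,0],[0,0,1.5,0,0,0],[0,0,2,0,0,0],[0,0,3,0,0,0],[0,0,3,0,0,0]]]'; python3 -m creep '[[[-1,0,3,0,0,0],[-2,0,3,0,0,0],[-2,0,2,0,0,0],[0,0,0,0,0,0],[0,0,0,0,0,0]]]';python3 st.py; python3 -c "
from cov import *
shot('w9')
p,d=grab_frame('scene');cv2.imwrite('pics/scene9.png',cv2.resize(p[150:350,180:400,::-1],None,fx=3,fy=3))"
```

```text
clock: 26.6
tcp_pos: [0.53, -0.3216, 0.0355]
orientation: [[-0.257, 0.01, -0.966], [0.966, -0.007, -0.257], [-0.01, -1.0, -0.008]]
force: [-0.0, 0.2, -0.5]
opening: 0.397
[ 0.53   -0.3216  0.0355] 104.92 [ 0.01  -0.007 -1.   ] 0.397 [-0.   0.2 -0.5] [-0.01 -0.01 -0.  ] [ 34.  37.  -7. 102.   6.  41. 129.]
clock: 27.1
tcp_pos: [0.5271, -0.3198, 0.1434]
orientation: [[-0.258, 0.004, -0.966], [0.966, -0.004, -0.258], [-0.004, -1.0, -0.003]]
force: [0.5, 0.5, 0.5]
opening: 0.398
clock: 27.6
tcp_pos: [0.4799, -0.321, 0.2393]
orientation: [[-0.259, 0.019, -0.966], [0.966, -0.013, -0.259], [-0.017, -1.0, -0.015]]
force: [-0.5, 0.5, -0.7]
opening: 0.401
[ 0.4799 -0.321   0.2393] 105.0 [ 0.019 -0.013 -1.   ] 0.401 [-0.5  0.5 -0.7] [-0.03  0.02  0.  ] [ 38.  18.  -8. 101.   3.  60. 133.]
```

View pics/w9.png

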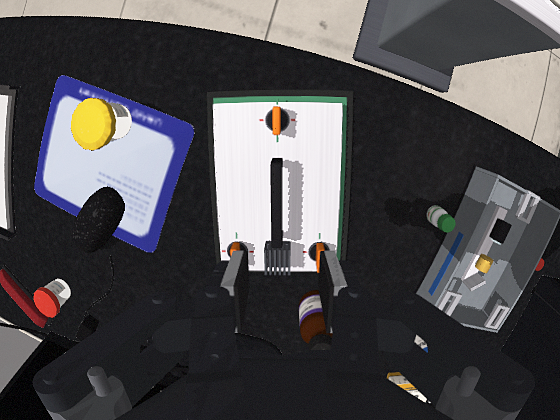

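View pics/scene9.png

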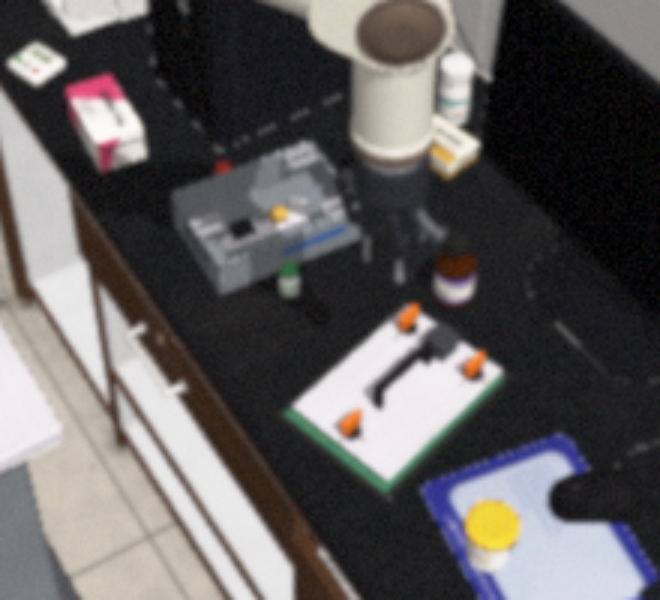

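The cover lies lengthwise on the mat with its centre near (277,185) in the wrist view. The vials and brown bottle are standing. I'll check the offset from the mat centre numerically.

```bash
python3 - <<'E'
from cov import *
p,d,c=load("w9");h=hsv(p);m=(h[...,1]<50)&(h[...,2]>140);m[:,:200]=0;m[:,355:]=0
for ce,a,mm in comps(m,3000):
    ct=max(cv2.findContours(mm.astype(np.uint8),0,cv2.CHAIN_APPROX_NONE)[0],key=len)[:,0,:]
    P=np.array([onz(c,q,.0195,True)[:2] for q in ct]);print(ce,a,cv2.minAreaRect((P*1000).astype(np.float32)))
f=210/np.tan(np.radians(c["vertical_fov"]/2))
Z=[]
for uv in((235,115),(320,115),(235,225),(335,225),(235,180)):
    o,r=ray(c,uv,True);r=r/(c["R"]@r)[2];Z.append((o+r*d[uv[1],uv[0]]).round(4))
print(np.array(Z))
print(get_state()["force"])
E
```

```text
(np.float64(315.6), np.float64(26.8)) 4415 ((312.27630615234375, -339.4752197265625), (77.11346435546875, 97.04930877685547), 14.154338836669922)
(np.float64(277.8), np.float64(176.9)) 17284 ((500.9569091796875, -327.13970947265625), (204.596923828125, 144.2066650390625), 15.08595085144043)
[[ 0.4282 -0.3948  0.0192]
 [ 0.4043 -0.3041  0.0204]
 [ 0.5543 -0.3657  0.0184]
 [ 0.5225 -0.2506  0.0195]
 [ 0.5004 -0.3775  0.0192]]
[ 0.55076028  0.66866218 -0.01905951]
```

The cover centre is (0.501, -0.327) and the mat centre (0.498, -0.326). Both yaws are 15.1 degrees and the plate top is level at about 19.4 mm, so I'm handing in.

```bash
python3 -m creep '[[[0,0,0,0,0,0],[0,0,0,0,0,0],[0,0,0,0,0,0],[0,0,0,0,0,0],[0,0,0,0,0,0]]]'; python3 -c "
from workcell import *
print(sign_off())"
```

```text
clock: 28.2
tcp_pos: [0.4801, -0.3187, 0.2335]
orientation: [[-0.262, 0.012, -0.965], [0.965, -0.007, -0.262], [-0.01, -1.0, -0.01]]
force: [-0.4, -0.4, 0.6]
opening: 0.399
the job is handed in; nothing more can be done
None
```

I turned wing screws c, b and a to their stops with the cover still on the module. I then lifted the cover by its strap, about 27 mm toward the lamp end, and set it down gently on the mat. The job was handed in at about 28 s; `sign_off` gave no verdict.

- **Screws:** all three wings measured within about 2° of the green marks before the lift.
- **Lift:** the cover stayed level and the wrist moment was near zero, so the grip was close to the balance point. The load was about 6.5–7 N, or roughly 0.65–0.7 kg.
- **Placing:** the cover centre is about 3 mm from the mat centre, with the two yaws equal (15.1°). The plate top read 18–20 mm above the worktop at five points, so it lies level on its feet.
- **Bystanders:** the ones visible in the last pictures were standing and looked unmoved. I didn't re-measure their positions, and the diluent bottle was mostly hidden behind the arm in those views.
- **End state:** the gripper was open and well clear at 0.23 m, with the force reading near zero.

No check failed. The arm drifted a few millimetres in some rows, and about 10 mm once over the mat. I corrected these as they appeared.

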